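Find the trolley tube that the radius gauge fits

ROBOT

A 6-joint arm with a two-finger parallel gripper is mounted at the origin on the work surface. World frame = base frame: x ahead of the robot, y to its left, z up, the work surface at z = 0. Lengths are in m, angles in degrees, forces in N, time in s.
With the tool pointing down it reaches from about 0.25 to 0.725 m from the base axis. Payload 9.7 kg.
Tool frame: the origin (TCP) lies midway between the tips of the shut fingers; the grasp point (between the pads) lies 19 mm behind it; z points along the fingers, x is the direction in which the jaws open and shut, and the axes are right-handed (so a half turn about z gives the same grasp; the last joint's range is limited). The gripper opens to 85 mm and grips with 20 to 120 N. Pads are 22 mm wide; open, the fingers measure 114 mm over their backs; the gripper's body (76 mm by 85 mm) begins 54 mm behind the grasp point. The pads swing forward as they close: fully open they stand 13 mm farther back than shut.
Start: joints at [-65.374, 4.979, 10.078, 95.1, 0, 90], TCP at [0.229, -0.5, 0.231] pointing down, gripper open.
Joint ranges: [-179.16, 179.16], [-48.56, 103.87], [-65.8, 70.77], [-126.05, 130.52], [-82.76, 87.17], [-180, 180]. Speed limits (degrees/s): [127.2, 127.2, 147.25, 180, 180, 180].

INTERFACE

Orientations are given as [roll, pitch, yaw] about the fixed x, y, z axes, in that order (R = Rz(yaw) Ry(pitch) Rx(roll)).
In Python, from workcell import sensors, camera, get_calibration, bot, recognise, place_of gives the robot as it stands. The module is installed in compiled form; this text tells all that it offers.
- The arm moves only by the tool send_rows, never from a script. Its argument "plan" is a list of rows, each a list of 3 entries, a list of its own where there are three numbers: the shift along the tool's x, y, z normalised to -1 to 1, where 1 is 0.3 m, then the turn, a rotation vector about the tool's x, y, z normalised to -1 to 1, where 1 is pi rad, then the closure, from -1 (fully open) to 1 (shut). In form: [[[x, y, z], [rx, ry, rz], claw], ...]. A call has 1 to 10 rows; each row is the pose to reach, as a shift and turn from the pose commanded when the call began, along the tool's axes at that moment, turning the shorter way round; what a row does not reach only later rows make up. A row lasts 1/10 s, in which the tool goes at most 50 mm and 8.59 degrees, less where a joint would pass 70% of its speed; a pose out of reach is approached as far as the arm can. A call with a number of a shift or a turn outside -1 to 1 is refused whole. A call with a gripper value outside its range is refused whole. The fingers move at their own pace and stop on an object; "force" is the grip in N (left out, the last holds). Time passes only in rows, so rows that repeat a pose let the fingers close. It gives the time, the measured TCP pose, the force and the opening at its end, in the units of the state.
- sensors.get_obs(): the state, without advancing time (a new reading comes with each control period).
- camera(name): name is "scene" or "top" or "wrist"; returns the picture (384x512x3 uint8, blue, green, red); there is no depth.
- get_calibration(name): a dict with "fx", "fy", "cx", "cy" (pixels), "R" (3x3) and "t" (3): a world point X has camera coordinates R X + t. Camera axes: x right, y down, z forward; pixel columns grow to the right and rows downward; lengths in m; the calibration is good to about 2 mm. A picture is of the moment at which its call begins: read the wrist's pose just before it. get_calibration takes no time and is no camera call; for the wrist camera it gives the pose at the moment of the call.
- bot.job_done(): hands the job in, once; it reports no verdict.
Trained networks look in the newest picture that a camera, given by its name, has taken for a name from the list of things; names that differ only in an ending like _2 or _b are one class to them, and where a whole thing is asked for, a point or a joint stands for the part that bears it (a point fixed in the world has none). Each returns a list of dicts, best first, with "p" (0 to 1); they miss things now and then, are a little off and sometimes report something else, mostly with a low value. They report only what shows in the picture. A call takes as long as a camera call. They do not tell look-alikes from the thing itself.
- recognise(label, camera): "point" ([column, row] in pixels, amid what is visible of it).
- place_of(label, camera): "point" ([column, row] in pixels: a listed point, or the origin of a listed thing).
The state is a dict: "time": time; "q": joint angles; "qd": joint speeds; "joint_efforts": joint torques, N m; "ee_pos": TCP position; "tcp_rot": TCP orientation; "wrist_force": force on the tool from outside, world axes, zero at the start; "torque": the same for the moment, N m; "opening": finger opening in m.
Only numpy, scipy, OpenCV 4.12 (cv2) and the standard library are available. Lean on these libraries where they do the work, as an engineer would, in place of code of your own. Each camera call takes 0.05 s, during which the arm holds its last target. There are 200 camera calls.

TASK

Three steel tube stubs of different thickness lie on the black rack. Pick up the radius gauge by its upright tab and feel, pressing only lightly (never harder than about 15 N), which tube its round hollow fits without rocking or sitting high; press it gently home on that tube and let go, so that it stays there by itself, seated flush, square and level near the middle of the tube. Leave the bottle, carton and tub where they are.

Things in the scene. Friction and masses are not known exactly. Their poses are not given: they have to be found in the camera images.
- gauge_grip (a point): centre of the tab of the loose radius gauge (about 200 g), a grey plastic arch standing on the bench on its two feet, with an upright tab on top. Tab: 12 mm thick along y, 24 mm wide along x, from 26 to 76 mm above the gauge's underside. This point: 54 mm above the underside, 41.1 mm above gauge_hollow. Axes: x along the hollow (parallel to the tube when seated), y across it, z up
- gauge_hollow (a point): highest point, on the centre line, of the hollow under the gauge, 12.9 mm above its underside. The hollow is an arc of radius 20.4 mm about an axis along x, open below, reaching about 67 degrees to either side of its top; lips 38.7 mm apart. Seated on the tube it fits, this point lies on the tube's crown. Axes as gauge_grip
- gauge: the whole gauge; origin at the centre of its underside, axes as gauge_grip. The arch is 50 mm across (y), 24 mm deep (x), 26 mm tall. A steel lug 16 mm wide sticks out of its +y side, to 41 mm from the middle, and makes that side heavier: let go on a tube too thin, the gauge lolls over by some ten degrees or tips off
- leaf: the arch part of the gauge with the hollow and the lug (rigidly part of it, same origin and axes as gauge): the part that feels the tubes. It is the sum of its contact forces that must stay low: a bump at more than about 10 mm/s or wedging in the hollow makes this two to four times the force felt at the wrist
- rack: fixed black base plate 150 x 320 x 18 mm, origin at the centre of its underside, x along the tubes, y across them. It carries three fixed plain steel tube stubs, 120 mm long, axes along x, side by side 100 mm apart: one each of 28, 40 and 48 mm diameter, in an order that is not told and changes. All three crowns (topmost lines) are 85 mm above the bench. All is rigid, no springs
- place0 (a point): middle of the crown of the tube at the rack's -y end, 85 mm above the bench; axes as the rack's. Feel of the fitting 40 mm tube: the hollow goes down onto the crown, and lifted 1.5 mm from there has less than 1.5 mm of sideways play to either side
- place1 (a point): middle of the crown of the middle tube, 85 mm above the bench; axes as the rack's. Feel of the 48 mm tube: the gauge bridges on its lips and sits 3 mm higher than on the fitting tube
- place2 (a point): middle of the crown of the tube at the rack's +y end, 85 mm above the bench; axes as the rack's. Feel of the 28 mm tube: the hollow goes down onto the crown, but lifted 1.5 mm from there it can be moved more than 3 mm to either side before it meets the tube
- bottle: bystander: upright white bottle, 72 mm diameter, 200 mm tall, origin under its centre
- carton: bystander: cardboard box 80 x 200 x 70 mm beyond the rack, origin under its centre
- tub: bystander: open white tub, 100 mm diameter, 90 mm tall, origin under its centre
Not all that is in view belongs to the job. Leave any orange or yellow look-alike of the gauge alone.

How it is judged (in metres and radians):
On the way, in this order (a step that is already met when the one before it is completed fails the run):
1. the gauge has been lifted, its hollow more than 60 mm above the bench (height (world z) of gauge_hollow above 0.06 m), for 0.1 s.
2. the gauge, level and with its hollow down on a tube's crown, is pressed on it with more than 3 N (contact force between leaf and anything else above 3 N and angle between gauge_hollow's own z axis and vertical below 0.09 rad and ((x of gauge_hollow in the frame of place0 between -0.03 and 0.03 m and y of gauge_hollow in the frame of place0 between -0.003 and 0.003 m and z of gauge_hollow in the frame of place0 between -0.0018 and 0.0018 m and angle between the x axis of gauge and the x axis of rack, either way round below 0.1 rad) or (x of gauge_hollow in the frame of place1 between -0.03 and 0.03 m and y of gauge_hollow in the frame of place1 between -0.003 and 0.003 m and z of gauge_hollow in the frame of place1 between -0.0018 and 0.0018 m and angle between the x axis of gauge and the x axis of rack, either way round below 0.1 rad) or (x of gauge_hollow in the frame of place2 between -0.03 and 0.03 m and y of gauge_hollow in the frame of place2 between -0.003 and 0.003 m and z of gauge_hollow in the frame of place2 between -0.0018 and 0.0018 m and angle between the x axis of gauge and the x axis of rack, either way round below 0.1 rad))), for 0.2 s.
At the end, for the whole second after the job is handed in: the gauge rests by itself on one tube, its hollow within 1.8 mm of the crown's height, within 3 mm of the crown line and 30 mm of the tube's middle, square to the tube within 0.1 rad, level within 0.09 rad and still (only the fitting tube allows this) (((x of gauge_hollow in the frame of place0 between -0.03 and 0.03 m and y of gauge_hollow in the frame of place0 between -0.003 and 0.003 m and z of gauge_hollow in the frame of place0 between -0.0018 and 0.0018 m and angle between the x axis of gauge and the x axis of rack, either way round below 0.1 rad) or (x of gauge_hollow in the frame of place1 between -0.03 and 0.03 m and y of gauge_hollow in the frame of place1 between -0.003 and 0.003 m and z of gauge_hollow in the frame of place1 between -0.0018 and 0.0018 m and angle between the x axis of gauge and the x axis of rack, either way round below 0.1 rad) or (x of gauge_hollow in the frame of place2 between -0.03 and 0.03 m and y of gauge_hollow in the frame of place2 between -0.003 and 0.003 m and z of gauge_hollow in the frame of place2 between -0.0018 and 0.0018 m and angle between the x axis of gauge and the x axis of rack, either way round below 0.1 rad)) and angle between gauge_hollow's own z axis and vertical below 0.09 rad and linear speed of gauge below 0.01 m/s and angular speed of gauge below 0.1 rad/s); the robot touches nothing.
It fails at once if the leaf of the gauge is pressed on anything with more than 25 N (all contacts added) (contact force between leaf and anything else above 25 N).
It fails at once if the bottle is moved more than 20 mm (distance of bottle from where it was at the start of the episode above 0.02 m).
It fails at once if the carton is moved more than 20 mm (distance of carton from where it was at the start of the episode above 0.02 m).
It fails at once if the tub is moved more than 20 mm (distance of tub from where it was at the start of the episode above 0.02 m).
It also fails if it takes over 72 s, if anything falls off the work surface, if the arm or the gripper's body presses on something with over 40 N, if the wrist force passes 120 N, or if a joint passes its speed limit or range.

## Working session

There is one attempt and no reset: what is moved stays moved. The work goes in short steps, Python scripts to look and compute and a tool call to move; the robot and the scene stay as the last step left them, time stands still between calls to the robot, and variables do not carry over. Pictures are saved under pics/ and viewed, on a budget of 10 in all, crops included, one or two more only if the job needs it, and the job is handed in when it is done.

Besides the shell and the picture viewer there is one more tool, called after "Emit:" in YAML: its name, and indented under it one key for each argument. send_rows: Moves the arm, as the interface text tells. Scaled input: -1 to 1 covers 0.3 m each way for a shift and pi rad each way for a turn. Its arguments: {"type":"object","properties":{"plan":{"type":"array"},"force":{"type":"number"}},"required":["plan"]}

```bash
mkdir -p pics
cat > h.py <<'E'
import numpy as np,cv2
from workcell import sensors,camera,get_calibration,bot,recognise,place_of
def ray(cal,p):
    R=np.array(cal["R"]);t=np.array(cal["t"])
    d=R.T@np.array([(p[0]-cal["cx"])/cal["fx"],(p[1]-cal["cy"])/cal["fy"],1.])
    return -R.T@t,d/np.linalg.norm(d)
def atz(cal,p,z):
    o,d=ray(cal,p);return o+d*(z-o[2])/d[2]
def tri(rs):
    A=sum(np.eye(3)-np.outer(d,d) for o,d in rs);b=sum((np.eye(3)-np.outer(d,d))@o for o,d in rs)
    return np.linalg.solve(A,b)
def proj(cal,X):
    c=np.array(cal["R"])@X+np.array(cal["t"]);return [cal["fx"]*c[0]/c[2]+cal["cx"],cal["fy"]*c[1]/c[2]+cal["cy"]]
E
python3 - <<'E'
from h import *
np.set_printoptions(precision=4,suppress=True)
I={};Z=dict(gauge_grip=.054,gauge_hollow=.0129,gauge=0,place0=.085,place1=.085,place2=.085,rack=0,bottle=0,carton=0,tub=0)
for c in["scene","top"]:
    I[c]=camera(c);cv2.imwrite(f"pics/{c}0.png",I[c]);k=get_calibration(c)
    print(c,-np.array(k["R"]).T@np.array(k["t"]),k["fx"])
    for n,z in Z.items():
        for r in place_of(n,c)[:3]: print(n,np.round(r["point"],1),round(r["p"],2),atz(k,r["point"],z))
print(sensors.get_obs())
E
```

```text
scene [ 1.1422 -0.4353  0.8806] 441.12833790660505
gauge_grip [293.7 147.8] 0.81 [0.4572 0.1606 0.054 ]
gauge_grip [289.9 119.4] 0.8 [0.3527 0.2241 0.054 ]
gauge_grip [349.8 140.4] 0.75 [0.5165 0.3125 0.054 ]
gauge_hollow [317.7 142. ] 0.91 [0.4405 0.2648 0.0129]
gauge_hollow [348.5 153.3] 0.89 [0.5253 0.3097 0.0129]
gauge_hollow [290.8 155.3] 0.88 [0.444  0.1645 0.0129]
gauge [350.  156.3] 0.84 [0.528  0.3161 0.    ]
gauge [290.8 160.4] 0.72 [0.4506 0.1609 0.    ]
gauge [285.1 136.1] 0.72 [0.357  0.2083 0.    ]
place0 [245.6 203. ] 0.9 [ 0.5765 -0.0724  0.085 ]
place0 [283.6 196.4] 0.88 [0.6076 0.0157 0.085 ]
place0 [202.4 216.2] 0.72 [ 0.557  -0.1775  0.085 ]
place1 [245.6 203. ] 0.9 [ 0.5765 -0.0724  0.085 ]
place1 [283.6 196.4] 0.88 [0.6076 0.0157 0.085 ]
place1 [202.4 216.2] 0.72 [ 0.557  -0.1775  0.085 ]
place2 [245.6 203. ] 0.9 [ 0.5765 -0.0724  0.085 ]
place2 [283.6 196.4] 0.88 [0.6076 0.0157 0.085 ]
place2 [202.4 216.2] 0.72 [ 0.557  -0.1775  0.085 ]
rack [247.  226.8] 0.8 [ 0.5835 -0.0724  0.    ]
bottle [107.8 276.2] 0.88 [ 0.5326 -0.4155  0.    ]
carton [314.1 270.7] 0.73
[... 1019 characters left out ...]
0.58 [ 0.5601 -0.1745  0.085 ]
rack [282.8 197.1] 0.8 [ 0.5777 -0.0806  0.    ]
bottle [415.6 211.1] 0.93 [ 0.5384 -0.4189  0.    ]
carton [251.3 122.3] 0.81 [ 0.7798 -0.0005  0.    ]
tub [116.  153.9] 0.71 [0.697  0.3572 0.    ]
{'time': 1.1, 'q': array([-65.3752,   4.9764,  10.0767,  95.0987,   0.0007,  89.9998]), 'qd': array([-0.0748, -0.049 ,  0.0938, -0.0849, -0.0345, -0.0685]), 'joint_efforts': array([  0.0012, -52.0108,  46.4864,   0.0016,   0.0001,  -0.    ]), 'ee_pos': array([ 0.2292, -0.5   ,  0.2313]), 'tcp_rot': array([-179.9993,   -0.0016,  -65.375 ]), 'wrist_force': array([ 0.5668, -0.0605, -0.4818]), 'torque': array([ 0.0086,  0.0066, -0.0519]), 'opening': 0.08554781278304376}
```

```bash
python3 -c "
import cv2,numpy as np
a=cv2.imread('pics/scene0.png');b=cv2.imread('pics/top0.png')
cv2.imwrite('pics/both0.png',cv2.resize(np.vstack([a,b]),None,fx=.78,fy=.78))"
```

```text
(no output)
```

View pics/both0.png

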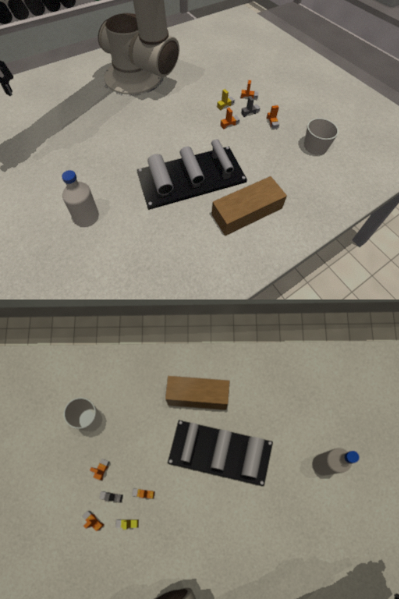

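The grey gauge stands at scene px (322,136) and top px (144,253), with four orange or yellow look-alikes around it. The tubes seem to get thinner towards +y, so the middle one is the candidate. Next I zoom in.

Run:
```python
import cv2,numpy as np
a=cv2.imread('pics/scene0.png');b=cv2.imread('pics/top0.png')
f=lambda m,x,y,w,h,s:cv2.resize(m[y:y+h,x:x+w],None,fx=s,fy=s,interpolation=cv2.INTER_CUBIC)
cv2.imwrite('pics/z0.png',np.vstack([np.hstack([f(a,290,110,66,50,6),f(b,110,228,66,50,6)]),np.hstack([f(a,170,170,160,110,2.475),f(b,210,150,160,110,2.475)])]))
```

```text
(no output)
```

View pics/z0.png

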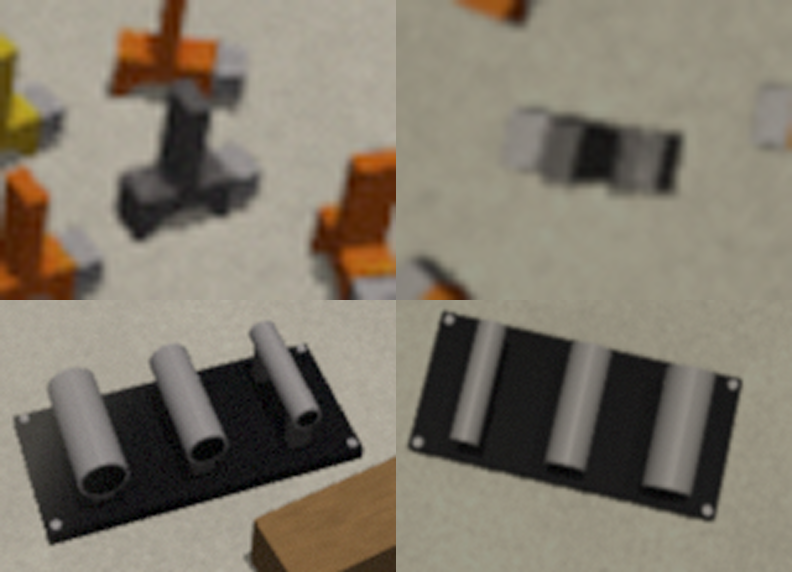

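Emit:
send_rows:
  plan:
    - [[-1, -0.842, 0], [0, 0, -0.43], -1]
    - [[-1, -0.842, 0], [0, 0, -0.43], -1]
    - [[-1, -0.842, 0], [0, 0, -0.43], -1]
    - [[-1, -0.842, 0], [0, 0, -0.43], -1]
    - [[-1, -0.842, 0], [0, 0, -0.43], -1]
    - [[-1, -0.842, 0], [0, 0, -0.43], -1]
    - [[-1, -0.842, 0], [0, 0, -0.43], -1]
    - [[-1, -0.842, 0], [0, 0, -0.43], -1]
    - [[-1, -0.842, 0], [0, 0, -0.43], -1]

```text
time: 2.0
ee_pos: [0.3346, -0.118, 0.2317]
tcp_rot: [-180.0, -0.1, 12.7]
wrist_force: [0.2, 0.1, 0.4]
opening: 0.0855
```

Emit:
send_rows:
  plan:
    - [[0.5, -1, -0.1], [0, 0, -0.383], -1]
    - [[0.5, -1, -0.1], [0, 0, -0.383], -1]
    - [[0.5, -1, -0.1], [0, 0, -0.383], -1]
    - [[0.5, -1, -0.1], [0, 0, -0.383], -1]
    - [[0.5, -1, -0.1], [0, 0, -0.383], -1]
    - [[0.5, -1, -0.1], [0, 0, -0.383], -1]
    - [[0.5, -1, -0.1], [0, 0, -0.383], -1]
    - [[0.5, -1, -0.1], [0, 0, -0.383], -1]
    - [[0.5, -1, -0.1], [0, 0, -0.383], 0]
    - [[0.5, -1, -0.1], [0, 0, -0.383], 0]

```text
time: 3.0
ee_pos: [0.4182, 0.2023, 0.2613]
tcp_rot: [-180.0, 0.0, 80.7]
wrist_force: [-0.2, -0.3, 0.4]
opening: 0.0594
```

```bash
cat > look.py <<'E'
from h import *
import sys
np.set_printoptions(precision=4,suppress=True)
k=get_calibration("wrist");im=camera("wrist");cv2.imwrite(f"pics/{sys.argv[1]}.png",im)
o=sensors.get_obs();print(o["time"],o["ee_pos"],o["tcp_rot"],o["q"],o["opening"])
print("cam",-np.array(k["R"]).T@np.array(k["t"]),np.array(k["R"])[2],k["fx"])
Z=dict(gauge_grip=.054,gauge_hollow=.0129,gauge=0,place1=.085)
for n in sys.argv[2:]:
    for r in place_of(n,"wrist")[:5]: print(n,np.round(r["point"],1),round(r["p"],2),atz(k,r["point"],Z[n]))
import json;json.dump({a:(np.array(b).tolist()) for a,b in k.items()},open(f"pics/{sys.argv[1]}.json","w"))
E
python3 look.py w1 gauge_grip gauge_hollow gauge
```

```text
3.05 [0.4182 0.2021 0.2614] [179.99    -0.0012  80.6398] [25.79   -5.9126  2.6382 98.5419 -0.0048 35.1502] 0.05153943806996728
cam [0.3493 0.2138 0.4037] [ 0.2761 -0.0463 -0.96  ] 324.60231021473555
gauge_grip [356.9  98.1] 0.91 [0.3657 0.3191 0.054 ]
gauge_grip [362.9 240.5] 0.9 [0.5269 0.3139 0.054 ]
gauge_grip [318.  178.7] 0.83 [0.4443 0.2701 0.054 ]
gauge_grip [226.9 198.5] 0.79 [0.4504 0.1664 0.054 ]
gauge_hollow [311.2 169.4] 0.91 [0.4424 0.2698 0.0129]
gauge_hollow [351.2 223.7] 0.91 [0.5218 0.3125 0.0129]
gauge_hollow [348.5  94.3] 0.82 [0.3618 0.3222 0.0129]
gauge_hollow [226.7 190.2] 0.79 [0.4516 0.1626 0.0129]
gauge_hollow [254.2 107.9] 0.72 [0.359  0.2127 0.0129]
gauge [306.3 170.8] 0.84 [0.4463 0.2653 0.    ]
gauge [348.3 220. ] 0.69 [0.5216 0.3124 0.    ]
gauge [225.4 187.1] 0.67 [0.4506 0.16   0.    ]
gauge [346.4  96.6] 0.59 [0.3644 0.3231 0.    ]
gauge [252.6 109. ] 0.56 [0.3603 0.2105 0.    ]
```

View pics/w1.png

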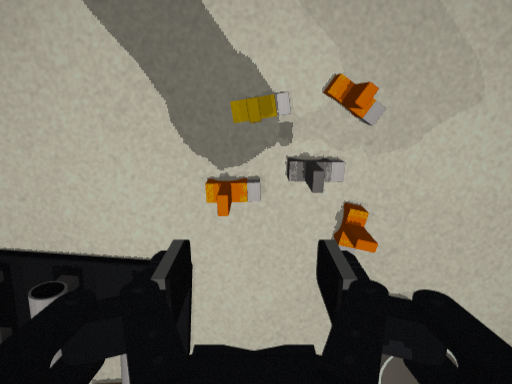

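Emit:
send_rows:
  plan:
    - [[0.238, 0.05, 0.3], [0, 0, 0], 0]
    - [[0.238, 0.05, 0.3], [0, 0, 0], 0]
    - [[0.238, 0.05, 0.3], [0, 0, 0], 0]
    - [[0.238, 0.05, 0.3], [0, 0, 0], 0]

```text
time: 3.6
ee_pos: [0.4437, 0.2705, 0.1692]
tcp_rot: [-179.8, 0.1, 80.9]
wrist_force: [-0.6, 1.1, 0.3]
opening: 0.0427
```

```bash
python3 look.py w2 gauge_grip gauge_hollow gauge
python3 - <<'E'
import json,cv2
from h import *
k1=json.load(open('pics/w1.json'));k2=json.load(open('pics/w2.json'))
for n,p1 in(("gauge_grip",[318,178.7]),("gauge_hollow",[311.2,169.4])):
    r=[x for x in place_of(n,"wrist") if np.hypot(*(atz(k2,x["point"],.03)[:2]-[.444,.27]))<.04]
    if r: print(n,tri([ray(k1,p1),ray(k2,r[0]["point"])]))
im=cv2.imread('pics/w2.png');cv2.imwrite('pics/w2z.png',cv2.resize(im[100:340,100:420],None,fx=2.4,fy=2.4))
E
```

```text
3.65 [0.444  0.2702 0.1713] [-179.9462    0.0606   80.8884] [31.3288  0.1025 -1.6191 88.3586 -0.0112 40.4405] 0.0422871791146626
cam [0.3752 0.282  0.3118] [ 0.2732 -0.047  -0.9608] 324.60231021473555
gauge_grip [157.6  96. ] 0.95 [0.3605 0.2096 0.054 ]
gauge_grip [131.4 214.2] 0.93 [0.4499 0.1648 0.054 ]
gauge_grip [303.7  76.4] 0.9 [0.3642 0.321  0.054 ]
gauge_grip [248.9 186.3] 0.56 [0.4416 0.2666 0.054 ]
gauge_hollow [174.6  95.8] 0.73 [0.3603 0.2129 0.0129]
gauge_hollow [298.   78.9] 0.7 [0.3637 0.322  0.0129]
gauge_hollow [307.  245.1] 0.64 [0.5216 0.3118 0.0129]
gauge_hollow [147.9 199.2] 0.63 [0.4494 0.1659 0.0129]
gauge_hollow [249.3 175.2] 0.55 [0.4415 0.2663 0.0129]
gauge [294.8  82.8] 0.87 [0.3661 0.3205 0.    ]
gauge [149.1 194.5] 0.78 [0.448  0.1633 0.    ]
gauge [305.7 239.4] 0.7 [0.5213 0.3125 0.    ]
gauge [174.9  94.4] 0.7 [0.3585 0.2105 0.    ]
gauge [248.6 176.4] 0.66 [0.4455 0.2647 0.    ]
gauge_grip [0.43857    0.26748821 0.07056008]
gauge_hollow [0.43782042 0.2672055  0.03104817]
```

View pics/w2z.png

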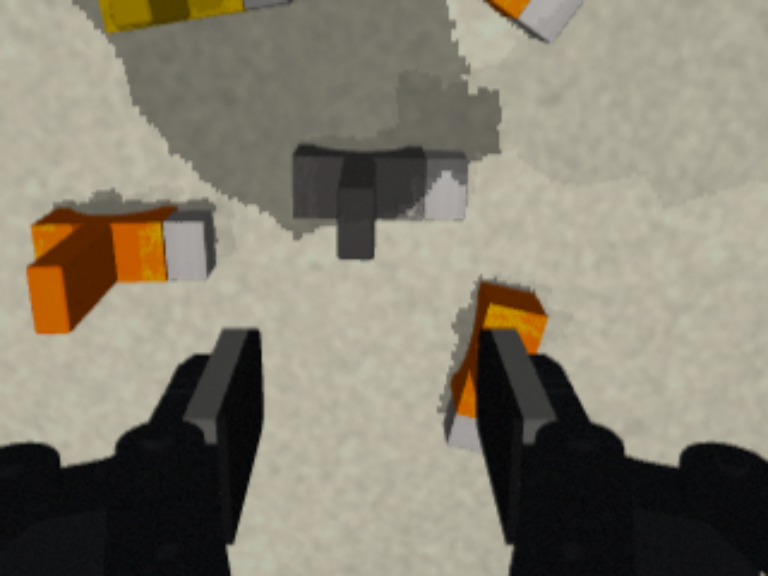

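The gauge is square to the jaws to within about 1° and free between them. The tab's top is at wrist px (249,192). I check this against the edges.

Run:
```python
import json
from h import *
np.set_printoptions(precision=4,suppress=True)
k=json.load(open('pics/w2.json'))
f=lambda u,v,z:print((u,v,z),atz(k,[100+u/2.4,100+v/2.4],z))
for c in[(340,188),(376,188),(337,258),(375,260)]:f(*c,.076)
for c in[(293,217),(294,157),(425,157),(427,219)]:f(*c,.026)
f(425,219,.026);f(467,218,.02);f(466,152,.02)
```

```text
(340, 188, 0.076) [0.429  0.2636 0.076 ]
(376, 188, 0.076) [0.4308 0.2746 0.076 ]
(337, 258, 0.076) [0.4515 0.2588 0.076 ]
(375, 260, 0.076) [0.454  0.2706 0.076 ]
(293, 217, 0.026) [0.4487 0.2401 0.026 ]
(294, 157, 0.026) [0.426  0.2448 0.026 ]
(425, 157, 0.026) [0.4337 0.2929 0.026 ]
(427, 219, 0.026) [0.4576 0.2904 0.026 ]
(425, 219, 0.026) [0.4575 0.2896 0.026 ]
(467, 218, 0.02) [0.4614 0.3059 0.02  ]
(466, 152, 0.02) [0.4355 0.3088 0.02  ]
```

Emit:
send_rows:
  plan:
    - [[-0.012, -0.007, 0.1], [0, 0, 0.005], 0]
    - [[-0.012, -0.007, 0.2], [0, 0, 0.005], 0]
    - [[-0.012, -0.007, 0.3], [0, 0, 0.005], 0]
    - [[-0.012, -0.007, 0.37], [0, 0, 0.005], 0]
    - [[-0.012, -0.007, 0.42], [0, 0, 0.005], 0]
    - [[-0.012, -0.007, 0.443], [0, 0, 0.005], 0]
    - [[-0.012, -0.007, 0.443], [0, 0, 0.005], 0]
    - [[-0.012, -0.007, 0.443], [0, 0, 0.005], 0.4]
    - [[-0.012, -0.007, 0.443], [0, 0, 0.005], 0.8]
    - [[-0.012, -0.007, 0.443], [0, 0, 0.005], 1]
  force: 60

```text
time: 4.9
ee_pos: [0.4423, 0.2678, 0.0394]
tcp_rot: [179.9, -0.1, 80.0]
wrist_force: [-0.5, -0.1, 3.8]
opening: 0.0115
```

Emit:
send_rows:
  plan:
    - [[0, 0, 0], [0, 0, 0], 1]
    - [[0, 0, 0], [0, 0, 0], 1]
    - [[0, 0, 0], [0, 0, 0], 1]
    - [[0, 0, 0], [0, 0, 0], 1]
    - [[0, 0, 0], [0, 0, 0], 1]

```text
time: 5.4
ee_pos: [0.4422, 0.2678, 0.0393]
tcp_rot: [179.9, -0.1, 80.0]
wrist_force: [0.1, -0.9, 5.2]
opening: 0.0114
```

Emit:
send_rows:
  plan:
    - [[0, 0, -0.02], [0, 0, 0], 1]
    - [[0, 0, -0.06], [0, 0, 0], 1]
    - [[0, 0, -0.15], [0, 0, 0], 1]
    - [[0, 0, -0.28], [0, 0, 0], 1]
    - [[0, 0, -0.4], [0, 0, 0], 1]
    - [[0, 0, -0.5], [0, 0, 0], 1]
    - [[0, 0, -0.54], [0, 0, 0], 1]
    - [[0, 0, -0.54], [0, 0, 0], 1]
    - [[0, 0, -0.54], [0, 0, 0], 1]

```text
time: 6.3
ee_pos: [0.4415, 0.2673, 0.1991]
tcp_rot: [-179.9, 0.1, 80.0]
wrist_force: [0.0, 0.4, -1.9]
opening: 0.0113
```

```bash
python3 look.py w3 gauge_grip gauge_hollow place1
python3 - <<'E'
from h import *
np.set_printoptions(precision=4,suppress=True)
o=sensors.get_obs();print(o["wrist_force"],o["torque"],o["opening"])
P={}
for c in["scene","top"]:
    cv2.imwrite(f"pics/{c}1.png",camera(c));k=get_calibration(c)
    P[c]=sorted([(atz(k,r["point"],.085)[1],ray(k,r["point"])) for r in place_of("place1",c)[:3]],key=lambda a:a[0])
for a,b in zip(P["scene"],P["top"]):print(tri([a[1],b[1]]))
E
```

```text
6.35 [0.4412 0.2672 0.1986] [-179.888     0.0967   80.0141] [31.1975 -0.1231  1.1656 91.4367  0.0009 41.1834] 0.01119108144888407
cam [0.3729 0.2797 0.3416] [ 0.2744 -0.05   -0.9603] 324.60231021473555
gauge_grip [169.5  95.6] 0.93 [0.3572 0.2096 0.054 ]
gauge_grip [147.2 209.3] 0.81 [0.4526 0.164  0.054 ]
gauge_grip [312.7 252.9] 0.65 [0.5241 0.3109 0.054 ]
gauge_grip [253.1 265.1] 0.58 [0.527  0.2515 0.054 ]
gauge_grip [298.8  81.9] 0.57 [0.3655 0.3191 0.054 ]
gauge_hollow [159.4 197. ] 0.84 [0.4529 0.1638 0.0129]
gauge_hollow [253.1 227.4] 0.82 [0.5041 0.2554 0.0129]
gauge_hollow [294.5  77.1] 0.72 [0.3594 0.3213 0.0129]
gauge_hollow [185.2  96.2] 0.64 [0.3582 0.2144 0.0129]
gauge_hollow [255.1 263. ] 0.47 [0.5468 0.2501 0.0129]
[-0.2439 -0.493  -1.6103] [-0.0094 -0.0371 -0.0063] 0.011444005745668954
[ 0.5575 -0.1745  0.0824]
[ 0.5849 -0.0802  0.0852]
[0.6053 0.0189 0.0778]
```

Emit:
send_rows:
  plan:
    - [[-0.1, 0.037, -0.02], [0, 0, 0.022], 1]
    - [[-0.24, 0.09, -0.06], [0, 0, 0.022], 1]
    - [[-0.39, 0.147, -0.1], [0, 0, 0.022], 1]
    - [[-0.54, 0.204, -0.1], [0, 0, 0.022], 1]
    - [[-0.69, 0.261, -0.1], [0, 0, 0.022], 1]
    - [[-0.83, 0.315, -0.1], [0, 0, 0.022], 1]
    - [[-0.94, 0.356, -0.1], [0, 0, 0.022], 1]
    - [[-0.99, 0.375, -0.1], [0, 0, 0.022], 1]
    - [[-0.99, 0.375, -0.1], [0, 0, 0.022], 1]
    - [[-0.99, 0.375, -0.1], [0, 0, 0.022], 1]

```text
time: 7.7
ee_pos: [0.5009, -0.0444, 0.2303]
tcp_rot: [-180.0, -0.0, 76.0]
wrist_force: [0.2, -0.2, -1.5]
opening: 0.0114
```

```bash
python3 look.py w4 place1 gauge_grip gauge_hollow; python3 -c "
import cv2;from h import *;im=cv2.imread('pics/w4.png');cv2.imwrite('pics/w4z.png',cv2.resize(im,None,fx=1.5,fy=1.5))
o=sensors.get_obs();print(o['wrist_force'],o['torque'])"
```

```text
7.75 [ 0.5009 -0.044   0.2303] [-179.9841   -0.0126   76.0644] [-5.0238 -1.4998  3.3324 94.846   0.015   8.9118] 0.011191091670699219
cam [ 0.4333 -0.0274  0.3727] [ 0.2713 -0.0681 -0.9601] 324.60231021473555
place1 [340.4 265.7] 0.84 [0.607  0.0174 0.085 ]
gauge_grip [255.8 263.2] 0.89 [ 0.6003 -0.0668  0.054 ]
gauge_grip [461.8  65.8] 0.55 [0.451  0.1649 0.054 ]
gauge_hollow [434.8  70.1] 0.94 [0.4508 0.1622 0.0129]
gauge_hollow [254.7 228.7] 0.78 [ 0.5772 -0.0621  0.0129]
[-0.14513918  0.03936491 -1.93308558] [-0.01808297 -0.04076938 -0.07013271]
```

View pics/w4z.png

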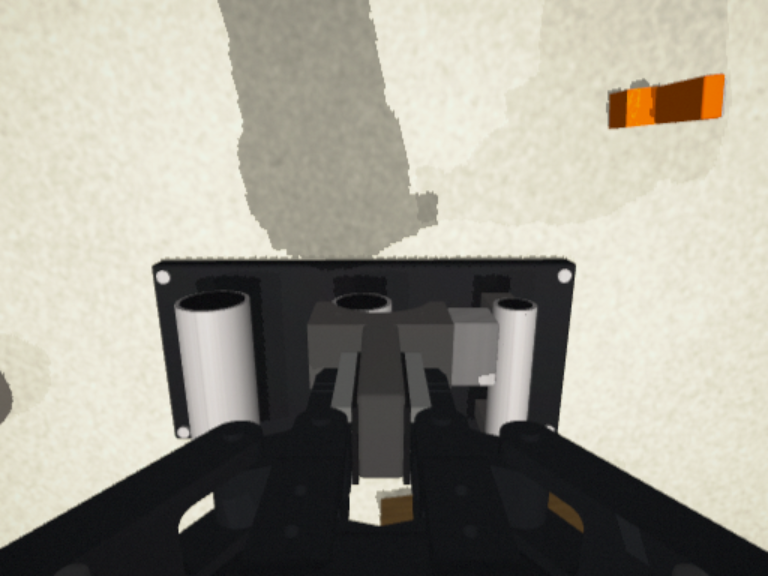

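The thick, middle and thin tube ends show at zoomed px (213,300), (361,303) and (516,304). The rack edge is level in the image, so the yaw matches. Now the tube centres from these rims.

Run:
```python
import json
from h import *
np.set_printoptions(precision=4,suppress=True)
k=json.load(open('pics/w4.json'))
a=lambda u,v,z:atz(k,[u/1.5,v/1.5],z)
th=np.radians(-14);ex=np.array([np.cos(th),np.sin(th)]);ey=np.array([-ex[1],ex[0]])
for l,r,v,z in[(177,250,301,.061),(332,391,303,.065),(496,537,304,.071)]:
    A,B=a(l,v,z),a(r,v,z);c=(A+B)/2
    print("diam",np.linalg.norm(A-B),"rim",c,"mid",c[:2]+.06*ex,"rackframe y",c[:2]@ey, "x",c[:2]@ex)
S=[a(163,277,.018),a(565,275,.018)];d=S[1]-S[0];print("yaw",np.degrees(np.arctan2(-d[0],d[1])),np.mean(S,0)[:2]@ey)
o=sensors.get_obs();print("tcp ry,rx",o["ee_pos"][:2]@ey,o["ee_pos"][:2]@ex)
for u in(309,452):print(a(u,322,.2303-.0393+.026),a(u,322,.2303-.0393+.026)[:2]@ey)
```

```text
diam 0.0489802583393341 rim [ 0.5011 -0.1599  0.061 ] mid [ 0.5593 -0.1744] rackframe y -0.03387971181020563 x 0.5249004601725712
diam 0.039121177994463296 rim [ 0.5254 -0.0634  0.065 ] mid [ 0.5836 -0.0779] rackframe y 0.06556501465595838 x 0.525119758182697
diam 0.026668496541019493 rim [0.5487 0.0349 0.071 ] mid [0.6069 0.0204] rackframe y 0.1666304157768181 x 0.5239774129208686
yaw -13.756289942025463 0.06565918633995993
tcp ry,rx 0.0789404307474334 0.49659985000132245
[ 0.4821 -0.0646  0.217 ] 0.05392652431175349
[ 0.4939 -0.0175  0.217 ] 0.1024595432933875
```

Rim diameters come out at 49.0, 39.1 and 26.7 mm, so the middle tube is the 40 mm one. I go above it, then feel down slowly.

Emit:
send_rows:
  plan:
    - [[-0.01, 0.07, 0], [0, 0, 0], 1]
    - [[-0.02, 0.17, 0], [0, 0, 0], 1]
    - [[-0.035, 0.25, 0.05], [0, 0, 0], 1]
    - [[-0.043, 0.285, 0.15], [0, 0, 0], 1]
    - [[-0.043, 0.293, 0.25], [0, 0, 0], 1]
    - [[-0.043, 0.293, 0.31], [0, 0, 0], 1]
    - [[-0.043, 0.293, 0.345], [0, 0, 0], 1]
    - [[-0.043, 0.293, 0.355], [0, 0, 0], 1]
    - [[-0.043, 0.293, 0.355], [0, 0, 0], 1]
    - [[-0.043, 0.293, 0.355], [0, 0, 0], 1]

```text
time: 8.9
ee_pos: [0.5838, -0.078, 0.1253]
tcp_rot: [179.9, -0.0, 76.1]
wrist_force: [0.9, -0.0, -2.2]
opening: 0.0115
```

```bash
python3 look.py w5 place1 gauge_grip; python3 -c "
import cv2;from h import *;im=cv2.imread('pics/w5.png')
s=camera('scene');cv2.imwrite('pics/w5z.png',np.vstack([cv2.resize(im,None,fx=.8,fy=.8)[:280],cv2.resize(s[160:260,180:326],(410,280),interpolation=2)]) if 0 else np.hstack([cv2.resize(im[130:330,130:370],(390,325)),cv2.resize(s[160:260,190:310],(390,325),interpolation=2)]))
o=sensors.get_obs();print(o['wrist_force'],o['torque'])"
```

```text
8.95 [ 0.5838 -0.0781  0.1253] [179.8829  -0.0133  76.067 ] [-7.624   9.3777  3.2047 83.7091  0.0004  6.3091] 0.011231710052556751
cam [ 0.5158 -0.061   0.2676] [ 0.2735 -0.0683 -0.9594] 324.60231021473555
gauge_grip [254.8 265.4] 0.64 [ 0.6299 -0.0886  0.054 ]
[ 0.79278816  0.3857275  -2.20850441] [-0.04900016 -0.0361527  -0.00459812]
```

View pics/w5z.png

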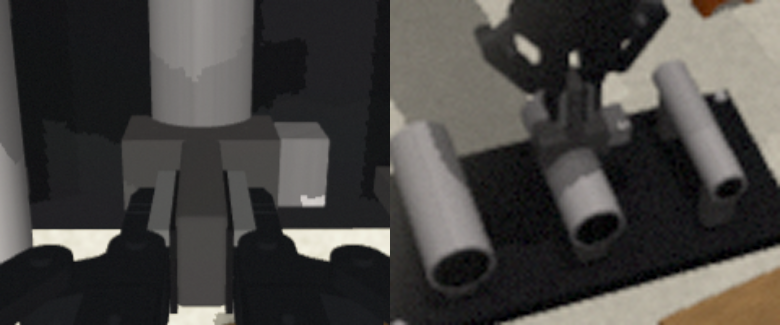

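Emit:
send_rows:
  plan:
    - [[0, 0, 0.004], [0, 0, 0], 1]
    - [[0, 0, 0.008], [0, 0, 0], 1]
    - [[0, 0, 0.012], [0, 0, 0], 1]
    - [[0, 0, 0.016], [0, 0, 0], 1]
    - [[0, 0, 0.019], [0, 0, 0], 1]
    - [[0, 0, 0.022], [0, 0, 0], 1]
    - [[0, 0, 0.025], [0, 0, 0], 1]
    - [[0, 0, 0.028], [0, 0, 0], 1]
    - [[0, 0, 0.031], [0, 0, 0], 1]
    - [[0, 0, 0.033], [0, 0, 0], 1]

```text
time: 10.1
ee_pos: [0.5832, -0.0782, 0.1139]
tcp_rot: [-180.0, -0.0, 76.1]
wrist_force: [0.3, -0.2, -1.9]
opening: 0.0115
```

Emit:
send_rows:
  plan:
    - [[0, 0, 0.0017], [0, 0, 0], 1]
    - [[0, 0, 0.0034], [0, 0, 0], 1]
    - [[0, 0, 0.005], [0, 0, 0], 1]
    - [[0, 0, 0.005], [0, 0, 0], 1]

```text
time: 10.5
ee_pos: [0.5832, -0.0782, 0.1124]
tcp_rot: [-180.0, -0.0, 76.1]
wrist_force: [-0.3, -0.3, -2.0]
opening: 0.0109
```

Emit:
send_rows:
  plan:
    - [[0, 0, 0.001], [0, 0, 0], 1]
    - [[0, 0, 0.002], [0, 0, 0], 1]
    - [[0, 0, 0.002], [0, 0, 0], 1]

```text
time: 10.8
ee_pos: [0.5833, -0.0782, 0.1119]
tcp_rot: [180.0, -0.0, 76.1]
wrist_force: [0.2, 0.3, -2.1]
opening: 0.0113
```

Emit:
send_rows:
  plan:
    - [[0, 0, 0.001], [0, 0, 0], 1]
    - [[0, 0, 0.002], [0, 0, 0], 1]
    - [[0, 0, 0.002], [0, 0, 0], 1]

```text
time: 11.1
ee_pos: [0.5834, -0.0781, 0.1115]
tcp_rot: [180.0, -0.0, 76.1]
wrist_force: [0.3, 1.0, 0.2]
opening: 0.0113
```

Emit:
send_rows:
  plan:
    - [[0, 0, 0.001], [0, 0, 0], 1]
    - [[0, 0, 0.001], [0, 0, 0], 1]

```text
time: 11.3
ee_pos: [0.5834, -0.0781, 0.1115]
tcp_rot: [180.0, -0.0, 76.1]
wrist_force: [-0.5, 2.2, 3.5]
opening: 0.0108
```

Contact came at TCP z 0.1115, against 0.1114 expected for the crown. The 48 mm tube would have met 3 mm higher. Next I feel the sideways play, lifted 1.5 mm.

Emit:
send_rows:
  plan:
    - [[0, 0, -0.003], [0, 0, 0], 1]
    - [[0, 0, -0.0063], [0, 0, 0], 1]
    - [[0, 0, -0.0063], [0, 0, 0], 1]
    - [[0.001, 0, -0.0063], [0, 0, 0], 1]
    - [[0.002, 0, -0.0063], [0, 0, 0], 1]
    - [[0.003, 0, -0.0063], [0, 0, 0], 1]
    - [[0.003, 0, -0.0063], [0, 0, 0], 1]

```text
time: 12.0
ee_pos: [0.5834, -0.0773, 0.1128]
tcp_rot: [-180.0, 0.0, 76.1]
wrist_force: [-0.5, -0.5, -1.5]
opening: 0.0114
```

Emit:
send_rows:
  plan:
    - [[0.001, 0, 0], [0, 0, 0], 1]
    - [[0.001, 0, 0], [0, 0, 0], 1]

```text
time: 12.2
ee_pos: [0.5835, -0.077, 0.1129]
tcp_rot: [-180.0, 0.0, 76.1]
wrist_force: [-0.1, 1.0, -2.1]
opening: 0.0113
```

Emit:
send_rows:
  plan:
    - [[0.001, 0, 0], [0, 0, 0], 1]
    - [[0.001, 0, 0], [0, 0, 0], 1]

```text
time: 12.4
ee_pos: [0.5836, -0.0767, 0.1129]
tcp_rot: [-180.0, 0.0, 76.1]
wrist_force: [0.2, 0.4, -1.5]
opening: 0.0113
```

Emit:
send_rows:
  plan:
    - [[0.001, 0, 0], [0, 0, 0], 1]
    - [[0.001, 0, 0], [0, 0, 0], 1]

```text
time: 12.6
ee_pos: [0.5836, -0.0766, 0.1129]
tcp_rot: [-180.0, 0.0, 76.0]
wrist_force: [-0.6, -0.6, -1.3]
opening: 0.0114
```

Emit:
send_rows:
  plan:
    - [[0.001, 0, 0], [0, 0, 0], 1]
    - [[0.001, 0, 0], [0, 0, 0], 1]

```text
time: 12.8
ee_pos: [0.5837, -0.0765, 0.1129]
tcp_rot: [-180.0, 0.0, 76.0]
wrist_force: [-1.7, -1.5, -1.5]
opening: 0.0113
```

Emit:
send_rows:
  plan:
    - [[0.001, 0, 0], [0, 0, 0], 1]
    - [[0.001, 0, 0], [0, 0, 0], 1]

```text
time: 13.0
ee_pos: [0.5837, -0.0764, 0.1128]
tcp_rot: [-180.0, 0.1, 76.0]
wrist_force: [-1.2, -6.0, -1.7]
opening: 0.0115
```

Emit:
send_rows:
  plan:
    - [[-0.003, 0, 0], [0, 0, 0], 1]
    - [[-0.006, 0, 0], [0, 0, 0], 1]
    - [[-0.009, 0, 0], [0, 0, 0], 1]
    - [[-0.01, 0, 0], [0, 0, 0], 1]
    - [[-0.01, 0, 0], [0, 0, 0], 1]

```text
time: 13.5
ee_pos: [0.5831, -0.0786, 0.1128]
tcp_rot: [-180.0, -0.0, 76.1]
wrist_force: [-0.9, 0.8, -1.4]
opening: 0.0114
```

Emit:
send_rows:
  plan:
    - [[-0.001, 0, 0], [0, 0, 0], 1]
    - [[-0.001, 0, 0], [0, 0, 0], 1]

```text
time: 13.7
ee_pos: [0.5831, -0.0788, 0.1129]
tcp_rot: [180.0, -0.0, 76.1]
wrist_force: [1.0, 0.4, -1.7]
opening: 0.0115
```

Emit:
send_rows:
  plan:
    - [[-0.001, 0, 0], [0, 0, 0], 1]
    - [[-0.001, 0, 0], [0, 0, 0], 1]

```text
time: 13.9
ee_pos: [0.583, -0.079, 0.1129]
tcp_rot: [180.0, -0.0, 76.1]
wrist_force: [0.6, 3.4, -1.4]
opening: 0.0111
```

The play is about ±1.25 mm about y = -0.0777, so this is the 40 mm tube. I centre the gauge and press it home gently.

Emit:
send_rows:
  plan:
    - [[0.0025, 0, 0], [0, 0, 0], 1]
    - [[0.005, 0, 0], [0, 0, 0], 1]
    - [[0.005, 0, 0], [0, 0, 0], 1]
    - [[0.005, 0, 0.0015], [0, 0, 0], 1]
    - [[0.005, 0, 0.003], [0, 0, 0], 1]
    - [[0.005, 0, 0.0045], [0, 0, 0], 1]
    - [[0.005, 0, 0.0055], [0, 0, 0], 1]
    - [[0.005, 0, 0.006], [0, 0, 0], 1]
    - [[0.005, 0, 0.006], [0, 0, 0], 1]

```text
time: 14.8
ee_pos: [0.5834, -0.0779, 0.1115]
tcp_rot: [180.0, -0.0, 76.1]
wrist_force: [-1.2, 0.6, 2.4]
opening: 0.0113
```

Emit:
send_rows:
  plan:
    - [[0, 0, 0.001], [0, 0, 0], 1]
    - [[0, 0, 0.001], [0, 0, 0], 1]
    - [[0, 0, 0.001], [0, 0, 0], 1]

```text
time: 15.1
ee_pos: [0.5834, -0.0779, 0.1114]
tcp_rot: [180.0, -0.0, 76.1]
wrist_force: [-1.5, 0.8, 4.1]
opening: 0.0114
```

Emit:
send_rows:
  plan:
    - [[0, 0, 0], [0, 0, 0], 1]
    - [[0, 0, 0], [0, 0, 0], 1]
    - [[0, 0, 0], [0, 0, 0], 1]
    - [[0, 0, 0], [0, 0, 0], 1]
  force: 20

```text
time: 15.5
ee_pos: [0.5834, -0.0779, 0.1114]
tcp_rot: [180.0, -0.0, 76.1]
wrist_force: [-1.7, 0.8, 6.0]
opening: 0.0115
```

Emit:
send_rows:
  plan:
    - [[0, 0, 0], [0, 0, 0], 0.6]
    - [[0, 0, 0], [0, 0, 0], 0.4]
    - [[0, 0, 0], [0, 0, 0], 0.2]
    - [[0, 0, 0], [0, 0, 0], 0.2]
    - [[0, 0, 0], [0, 0, 0], 0.2]

```text
time: 16.0
ee_pos: [0.5833, -0.0779, 0.1107]
tcp_rot: [-180.0, 0.0, 76.1]
wrist_force: [-1.5, 0.3, -0.7]
opening: 0.0342
```

```bash
python3 look.py w6 gauge_grip; python3 -c "
import cv2;from h import *;im=cv2.imread('pics/w6.png')
s=camera('scene');cv2.imwrite('pics/w6z.png',np.hstack([cv2.resize(im[130:330,130:370],(390,325)),cv2.resize(s[160:260,190:310],(390,325),interpolation=2)]))
o=sensors.get_obs();print(o['wrist_force'],o['torque'])"
```

```text
16.05 [ 0.5833 -0.0779  0.1107] [-179.9932    0.0015   76.0507] [-7.6108  9.537   1.772  82.242  -0.0007  6.3385] 0.034029713445833464
cam [ 0.5156 -0.0609  0.2531] [ 0.2715 -0.0682 -0.96  ] 324.60231021473555
gauge_grip [255.7 265.3] 0.8 [ 0.6216 -0.0859  0.054 ]
[ 0.48950748  0.03868783 -0.44618619] [ 0.02328419  0.01601887 -0.04326433]
```

View pics/w6z.png

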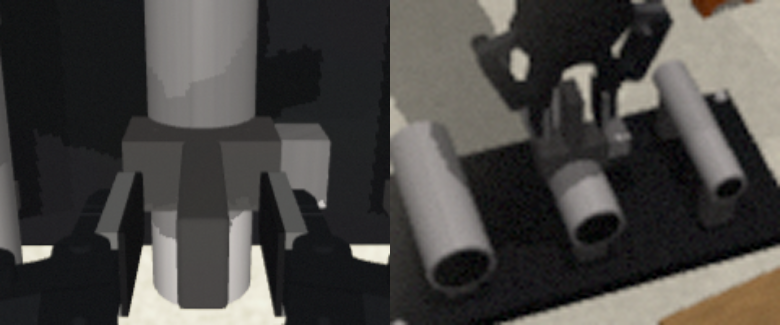

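The gauge stands upright and centred on the tube, and the fingers are clear on both sides. I retract straight up.

Emit:
send_rows:
  plan:
    - [[0, 0, -0.02], [0, 0, 0], 0.2]
    - [[0, 0, -0.07], [0, 0, 0], 0.2]
    - [[0, 0, -0.15], [0, 0, 0], 0.2]
    - [[0, 0, -0.25], [0, 0, 0], 0.2]
    - [[0, 0, -0.35], [0, 0, 0], 0.2]
    - [[0, 0, -0.42], [0, 0, 0], 0.2]
    - [[0, -0.1, -0.45], [0, 0, 0], 0.2]
    - [[0, -0.2, -0.45], [0, 0, 0], 0.2]
    - [[0, -0.2, -0.45], [0, 0, 0], 0.2]

```text
time: 17.05
ee_pos: [0.523, -0.0629, 0.2485]
tcp_rot: [179.9, -0.0, 76.1]
wrist_force: [1.4, 0.5, 0.2]
opening: 0.034
```

```bash
python3 look.py w7 gauge_grip; python3 -c "
import cv2;from h import *;im=cv2.imread('pics/w7.png')
s=camera('scene');cv2.imwrite('pics/w7z.png',np.hstack([cv2.resize(im[100:340,110:398],(390,325)),cv2.resize(s[160:260,190:310],(390,325),interpolation=2)]))
k=get_calibration('wrist')
for n,z in(('gauge_grip',.126),('gauge_hollow',.085)):
  for c in('wrist','scene'):
    for r in place_of(n,c):
      X=atz(get_calibration(c),r['point'],z)
      if np.hypot(*(X[:2]-[.5835,-.078]))<.03: print(n,c,X,r['p'])
o=sensors.get_obs();print(o['wrist_force'],o['qd'].max())"
```

```text
17.1 [ 0.5243 -0.0632  0.248 ] [179.8391  -0.022   76.0714] [-6.8751  2.1969  9.0266 96.6673  0.0021  7.0535] 0.0341483410270087
cam [ 0.455  -0.0459  0.3908] [ 0.2739 -0.0683 -0.9593] 324.60231021473555
gauge_grip [466.7  37. ] 0.91 [0.4497 0.1634 0.054 ]
gauge_grip [258.6 251.4] 0.7 [ 0.619  -0.0809  0.054 ]
gauge_grip [352.4 236.2] 0.61 [0.6262 0.026  0.054 ]
gauge_grip wrist [ 0.58522132 -0.07380988  0.126     ] 0.7
gauge_hollow wrist [ 0.58581127 -0.07892112  0.085     ] 0.69
gauge_hollow scene [ 0.58965323 -0.08295397  0.085     ] 0.8
[-0.48976599 -0.11141208 -1.43098841] 0.1271885917933092
```

View pics/w7z.png

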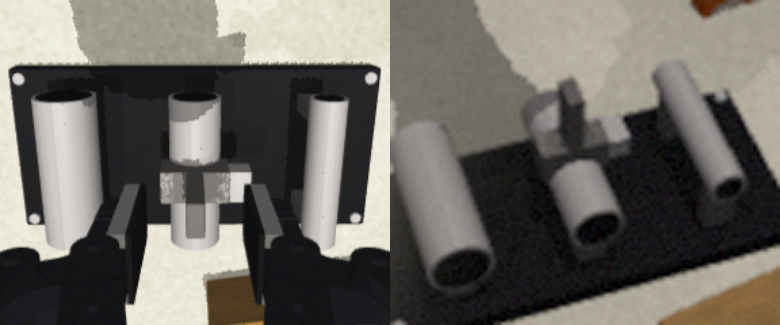

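Seated on the middle tube. One check that it isn't creeping: I wait a second and compare pictures.

Emit:
send_rows:
  plan:
    - [[0, 0, 0], [0, 0, 0], 0.2]
    - [[0, 0, 0], [0, 0, 0], 0.2]
    - [[0, 0, 0], [0, 0, 0], 0.2]
    - [[0, 0, 0], [0, 0, 0], 0.2]
    - [[0, 0, 0], [0, 0, 0], 0.2]
    - [[0, 0, 0], [0, 0, 0], 0.2]
    - [[0, 0, 0], [0, 0, 0], 0.2]
    - [[0, 0, 0], [0, 0, 0], 0.2]
    - [[0, 0, 0], [0, 0, 0], 0.2]
    - [[0, 0, 0], [0, 0, 0], 0.2]

```text
time: 18.4
ee_pos: [0.5251, -0.0634, 0.2458]
tcp_rot: [-180.0, -0.0, 76.1]
wrist_force: [0.1, -0.5, 0.1]
opening: 0.0343
```

```bash
python3 look.py w8
python3 - <<'E'
from h import *
import json
k=json.load(open('pics/w7.json'));k8=json.load(open('pics/w8.json'))
a=cv2.imread('pics/w7.png',0).astype(np.float32);b=cv2.imread('pics/w8.png',0).astype(np.float32)
for n,(x,y,w,h) in dict(gauge=(226,216,72,60),thick=(134,170,45,50)).items():
    print(n,cv2.phaseCorrelate(a[y:y+h,x:x+w].copy(),b[y:y+h,x:x+w].copy(),cv2.createHanningWindow((w,h),cv2.CV_32F)))
c=cv2.imread('pics/w8.png')[200:290,215:315];P=cv2.resize(c,(540,486),interpolation=2)
# expected outline if level and seated
th=np.radians(-14);ex=np.array([np.cos(th),np.sin(th),0]);ey=np.array([-ex[1],ex[0],0]);o=np.array([.5832,-.0779,.0721])
d=lambda x,y,z:[(np.array(proj(k8,o+x*ex+y*ey+np.array([0,0,z])))-[215,200])*5.4]
for L in([(-.012,-.006,.076),(-.012,.006,.076),(.012,.006,.076),(.012,-.006,.076)],[(-.012,-.025,.026),(-.012,.025,.026),(.012,.025,.026),(.012,-.025,.026)]):
    cv2.polylines(P,[np.int32([d(*q)[0] for q in L])],True,(0,0,255),1)
cv2.imwrite('pics/w8z.png',P)
E
```

```text
18.45 [ 0.5251 -0.0634  0.2458] [179.9985  -0.0004  76.056 ] [-6.8902  2.4053  8.9917 96.5848  0.0002  7.0539] 0.034019402522352644
cam [ 0.4574 -0.0464  0.3882] [ 0.2717 -0.0682 -0.96  ] 324.60231021473555
gauge ((0.29642890421587964, -0.591919393493999), 0.7747671233283149)
thick ((-0.10745264429865031, -0.8633774602196347), 0.784816265741984)
```

View pics/w8z.png

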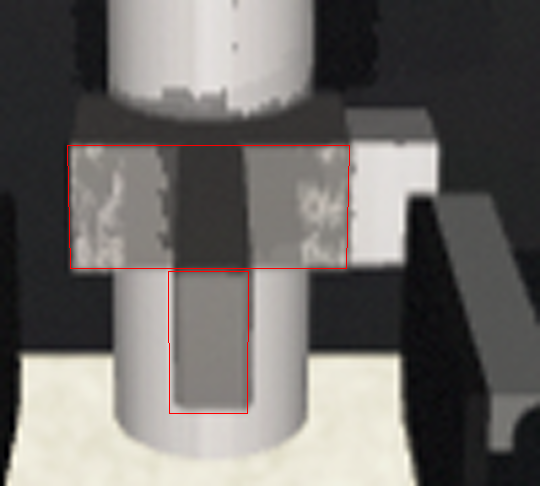

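The gauge matches the outline predicted for a seated, level pose to within about 1 px, a tilt of roughly 1°, and it is still. Handing in.

```bash
python3 -c "
from workcell import bot;print(bot.job_done())"
```

```text
the job is handed in; nothing more can be done
None
```

I left the radius gauge seated on the middle tube, which is the 40 mm one, and handed the job in at about 18.5 s. It reports no verdict.

- **Choosing the tube:** the wrist picture gave tube diameters of about 49, 39 and 27 mm from -y to +y. I felt only the middle tube. Contact came at TCP z 0.1115, against 0.1114 m expected for the crown. Lifted about 1.5 mm, the gauge had about ±1.25 mm of sideways play, which fits the 40 mm tube.
- **Forces:** pressing home read about 6–8 N at the wrist, counting the gauge's weight. The sideways feeling peaked at about 6 N. I measured only wrist force, so the leaf's own contact sum was not seen directly.
- **Last checks:** after release and retreat, the gauge matched the outline expected for a seated, level, square pose to about 1 px. The tilt is about 1°. Over roughly 1.3 s any change stayed within about half a pixel relative to the next tube, after the arm's own settling. The gripper was well clear, and I had moved nothing near the bottle, carton or tub.
- **Disagreements:** the networks' points for the seated gauge differed by about 5 mm between cameras and labels, and an early two-view height for the standing gauge came out about 17 mm too high. For both I relied on edge measurements, and for the seating height on the contact feel.

I viewed nine pictures.

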